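Lift the cleaned watch cases out by the basket's handle

TASK

The watch cases have been cleaned. Swing the basket's leaning wire handle upright while the basket stays down in the cleaner's tank, then lift the basket out by the red grip of that handle, keeping it about level, and set it gently inside the drip tray so that it stands flat on the tray's floor with both cases still in it. Let go of it, and leave the other things on the bench where they are.

Things in the scene. Friction and masses are not known exactly. Their poses are not given: they have to be found in the camera images.
- cleaner: Bench-top ultrasonic cleaner, fixed: white box 165 mm (its x) by 200 mm (its y) by 70 mm tall, with a steel deck and a black panel with knobs on its front (-x) face, toward the robot. Origin at the centre of its underside. Its empty tank is open at the top, 106 x 156 mm inside, with its floor 20 mm above the bench.
- basket: Open steel wire basket, loose, about 0.25 kg, 86 mm (its x) by 126 mm (its y) by 50 mm tall, walls 4 mm, standing at first on the floor of the cleaner's tank with its rim level with the deck. Origin at the centre of its underside, z up. Holds two watch cases. Its wire handle hangs on two pivots on the short sides (y = +/-66 mm), 46 mm above its underside, so that it swings about the basket's y axis; the outside of the pivots measures 139 mm along y.
- bail (a joint): Hinge of the basket's wire handle, rad: 0 = handle upright over the basket's middle; negative = leaning to the basket's -x side (toward the robot), where it starts at -0.7 to -1.0; stops at +/-1.25. The hinge has some friction (0.045 N m), so the handle stays where it is left. A light push on the handle's cross-bar swings it.
- bail_grip (a point): Centre of the red grip in the middle of the handle's cross-bar. The grip is a smooth round roller, 13 mm thick and 70 mm long (along the basket's y), that turns freely on the cross-bar (so it rolls up along a finger that pushes it from the side, and the basket hangs plumb below it when it is pinched); its centre lies 70 mm from the pivot line. Its x axis is across the grip, y along it.
- case_a: Steel watch case ring, 46x45x14 mm, 34 g, loose, lying flat in the basket's -y half. Origin at the centre of its underside.
- case_b: Steel watch case ring, 46x45x13 mm, 34 g, loose, lying flat in the basket's +y half. Origin at the centre of its underside.
- drip_tray: Flat drip tray with a blue lip, fixed: 140 mm (its x) by 180 mm (its y), lip 12 mm tall and 4 mm thick, inside 132 x 172 mm, floor 3 mm above the bench. Origin at the centre of its underside. The cleaner and the tray stand side by side, either one on the left.
- green_bar: Bystander, loose, to be left alone: white and green bar of polishing compound, 35x95x27 mm. Origin at the centre of its underside.
- white_bar: Bystander, loose, to be left alone: white bar of polishing compound, 35x95x27 mm. Origin at the centre of its underside.
- brush: Bystander, loose, to be left alone: brass scratch brush with a brown wooden handle, 18x210x31 mm. Origin at the centre of its underside.
- tin: Bystander, loose, to be left alone: round tin of paste, 69 mm wide, 28 mm tall. Origin at the centre of its underside.
- grey_wheel: Bystander, loose, to be left alone: flat dark grey abrasive wheel, 73 mm wide, 14 mm thick, lying. Origin at the centre of its underside.
- loupe: Bystander, loose, to be left alone: black eye loupe, 32 mm wide, 28 mm tall. Origin at the centre of its underside.
- cone: Bystander, loose, to be left alone: upright grey felt cone, 30 mm wide, 48 mm tall. Origin at the centre of its underside.
Not all that is in view belongs to the job. What is shaped like the basket but yellow is not meant.

How it is judged:
By the outcome, as a careful person would: the job done as asked, in the order asked, and still so for the second after the job is handed in, with the robot touching nothing.
It also fails if it takes over 53 s, if anything falls off the work surface, if the arm or the gripper's body presses on something with over 40 N, if the wrist force passes 120 N, or if a joint passes its speed limit or range.

ROBOT

A 7-joint arm with a two-finger parallel gripper is mounted at the origin on the work surface; the furniture and walls round the work are solid. World frame = base frame: x ahead of the robot, y to its left, z up, the work surface at z = 0. Lengths are in mm, angles in rad, forces in N, time in s.
With the tool pointing down it reaches from about 400 to 875 mm from the base axis. Payload 19.3 kg.
Tool frame: the origin (TCP) lies at the very end of the fingers, on their centre line; the grasp point (between the pads) lies 19 mm behind it (grip_point_offset is the z of the grasp point in the tool frame, in mm); z points along the fingers, y is the line along which they close (so a half turn about z gives the same grasp; the last joint's range is limited). The gripper opens to 85 mm and grips with 20 to 120 N. Pads are 22 mm wide; open, the fingers measure 114 mm over their backs; the gripper's body (76 mm by 85 mm) begins 54 mm behind the grasp point. The pads swing forward as they close: fully open they stand 13 mm farther back than shut.
Start: joints at [-1.399, 0.521, -0.036, 1.599, 0.021, 1.021, -0.113], TCP at [149.676, 606.804, 206.591] pointing down, gripper open.
Joint ranges: [-2.91, 2.91], [-0.3, 2.13], [-1.5, 1.42], [0.17, 2.43], [-1.26, 4.41], [0.16, 1.93], [-2.52, 2.52]. Speed limits (rad/s): [1.89, 1.89, 2.39, 2.39, 3.01, 3.01, 3.01].

INTERFACE

Orientations are given as a 3x3 rotation matrix whose columns are the frame's x, y, z axes.
In Python, from workcell import movep, movel, goto_joints, open_gripper, clamp, wait, inverse_kinematics, read_state, camera, PlanningError, finish_job, grip_point_offset gives the robot as it stands. Calls block until the motion is done:
- movep(position, orientation): joint-space move of the TCP to a pose.
- movel(position, frame=None, max_speed=150, guard=None): straight line of the TCP; frame=None keeps the orientation; max_speed is the mean speed in mm/s. With guard (N) it stops when the force on the tool has changed by that much, and returns True; else False.
- goto_joints(angles): joint-space move.
- open_gripper() and clamp(): open the fingers fully, or close them until they stop; the grip force is fixed at half the most.
- wait(seconds).
- inverse_kinematics(position, orientation): joint angles nearest the present ones, or None.
- read_state(): the state.
- camera(name): name is "scene" or "top" or "wrist"; returns a dict with "image" (480x640x3 uint8, blue, green, red), "range_z" (480x640 float32, mm along the optical axis (not along the pixel's ray), 0 where there is no reading), "fx", "fy", "cx", "cy" (pixels), "cam_to_world" (4x4, takes a point from camera to world coordinates). Camera axes: x right, y up, looking along -z (the intrinsics and any distortion apply to the point x, -y, -z); pixel columns grow to the right and rows downward; lengths in mm; the calibration is good to about 2 mm. The wrist camera is an equidistant fisheye: a pixel r from the principal point sees the ray r / f radians off the axis. A picture is of the moment at which its call begins.
A pose or a line that the arm cannot do raises PlanningError and nothing moves.
- finish_job(): hands the job in; it is judged then, once.
The state is a dict: "time": time; "qpos": joint angles; "qvel": joint speeds; "joint_efforts": joint torques, N m; "eef_pos": TCP position; "tool_rot": TCP orientation; "ft_force": force on the tool from outside, world axes, zero at the start; "torque": the same for the moment, N m; "finger_gap": finger opening in mm; "gripper_force": force on a finger pad.
Only numpy, scipy, OpenCV 4.12 (cv2) and the standard library are available. Lean on these libraries where they do the work, as an engineer would, in place of code of your own. Each camera call takes 0.05 s, during which the arm holds its last target. There are 200 camera calls.

## Working session

There is one attempt and no reset: what is moved stays moved. The work goes in short steps, each a Python script; the robot and the scene stay as the last script left them, time stands still between calls to the robot, and variables do not carry over. Pictures are saved under pics/ and viewed, at most 10 in all, crops included, and the job is handed in when it is done.

```bash
ls; mkdir -p pics
cat > h.py <<'E'
import numpy as np, cv2
from workcell import *
def snap(n,f):
    c=camera(n); cv2.imwrite(f'pics/{f}.png',c['image']); np.savez(f'pics/{f}.npz',**c); return c
def world(c,u,v,z=None):
    """pixel -> world by range (z=None) or by intersection with height z"""
    T=c['cam_to_world']; d=np.array([(u-c['cx'])/c['fx'],-(v-c['cy'])/c['fy'],-1.])
    if z is None: return T[:3,:3]@(d*float(c['range_z'][int(round(v)),int(round(u))]))+T[:3,3]
    r=T[:3,:3]@d; return T[:3,3]+r*(z-T[2,3])/r[2]
E
python3 - <<'E'
from h import *
for n in('top','scene'):
    c=snap(n,n+'0'); print(n,c['fx'],c['cx'],c['cy'],c['cam_to_world'].round(3).tolist())
s=read_state();print(s['time'],s['tool_rot'],s['finger_gap'],grip_point_offset)
E
```

```text
pics
top 616.3663167174632 322.70741280838445 231.71847504172706 [[0.367, 0.893, -0.259, 122.206], [-0.93, 0.355, -0.094, -160.498], [0.008, 0.276, 0.961, 1831.416], [0.0, 0.0, 0.0, 1.0]]
scene 509.9812472970861 323.02422376335863 232.89997552894027 [[0.778, 0.357, -0.518, -207.323], [-0.629, 0.416, -0.657, -984.42], [-0.019, 0.837, 0.548, 910.146], [0.0, 0.0, 0.0, 1.0]]
0.1 [[-9.70915631e-01  2.39421829e-01 -1.57547300e-04]
 [ 2.39421866e-01  9.70915137e-01 -9.83642965e-04]
 [-8.25405394e-05 -9.92754599e-04 -9.99999504e-01]] 85.4949423219922 -18.700000000000003
```

View pics/top0.png

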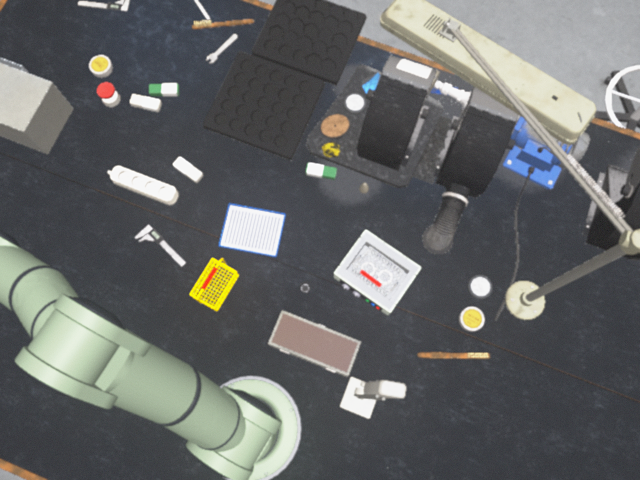

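View pics/scene0.png

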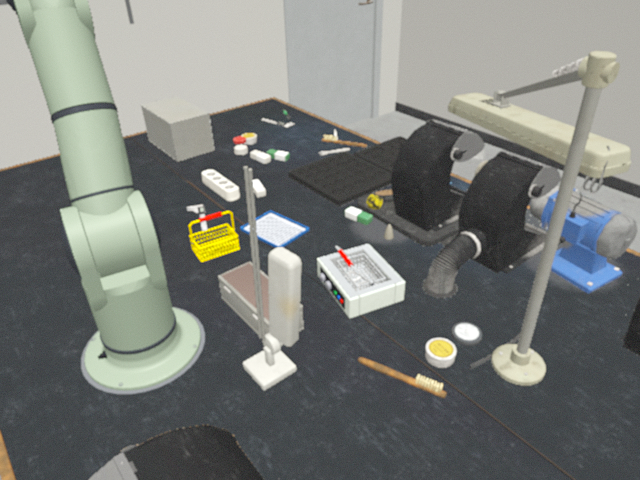

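Top view: the cleaner is at about (377,271) with the leaning red grip at (370,278), the tray is at (252,230), and the yellow decoy is at (214,284). I'll enlarge both targets.

Run:
```python
from h import *
a=cv2.imread('pics/top0.png')[190:320,205:430]
cv2.imwrite('pics/crop1.png',cv2.resize(a,None,fx=3.5,fy=3.5,interpolation=cv2.INTER_CUBIC))
b=cv2.imread('pics/scene0.png')[200:340,230:420]
cv2.imwrite('pics/crop2.png',cv2.resize(b,None,fx=4,fy=4,interpolation=cv2.INTER_CUBIC))
c=np.load('pics/top0.npz')
for n,p in dict(clean=(377,271),grip=(370,278),tray=(252,230),box=(315,343),post=(385,390),hose=(455,200),hose2=(437,237),felt=(364,188),lamp=(585,200),grn=(321,170),yel=(214,284),tip=(305,288)).items(): print(n,world(c,*p).round())
```

```text
clean [ 557. -179.   18.]
grip [ 504. -167.  130.]
tray [538. 222.   9.]
box [284. -88.  79.]
post [ 219. -292.  342.]
hose [ 810. -317.  136.]
hose2 [ 704. -308.   80.]
felt [783. -52.  41.]
lamp [1016. -709.    2.]
grn [798.  97.  17.]
yel [342. 263.   0.]
tip [430.   3.  12.]
```

View pics/crop1.png

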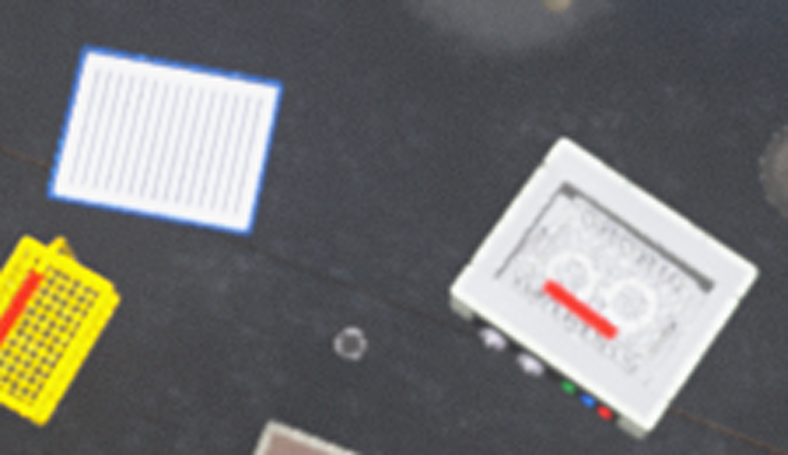

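View pics/crop2.png

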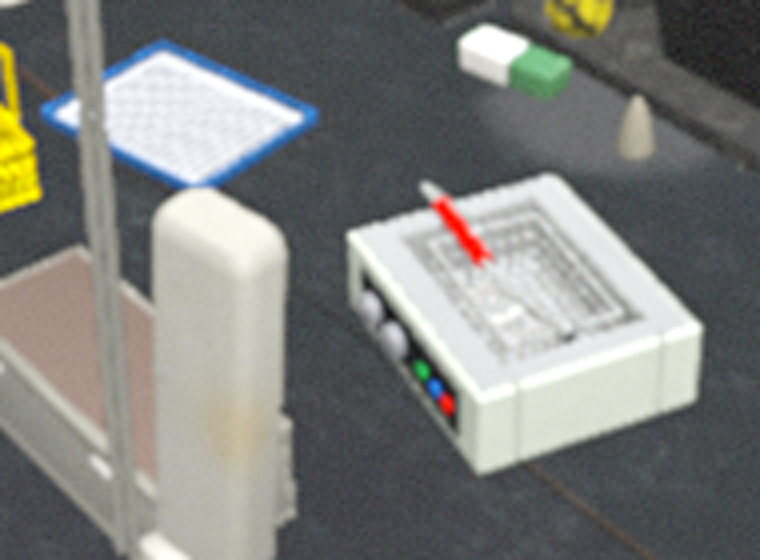

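The crops show the tray's outer corners at (83,47), (281,84), (249,233), (49,195). The cleaner's deck corners are at (562,138), (757,270), (643,430), (452,290), and the grip's ends are at (547,286) and (613,332). The handle leans toward the knob side.

Run:
```python
from h import *
c=np.load('pics/top0.npz')
P=lambda l,z:np.array([world(c,u/3.5+205-.4,v/3.5+190-.4,z) for u,v in l])
D=P([(562,138),(757,270),(643,430),(452,290)],70); T=P([(83,47),(281,84),(249,233),(49,195)],12)
for n,Q in(('deck',D),('tray',T)):
    print(n,Q.round(),'c',Q.mean(0).round(1))
    for i in range(4):
        d=Q[(i+1)%4]-Q[i]; print(np.linalg.norm(d).round(),np.degrees(np.arctan2(d[1],d[0])).round(1))
print(P([(547,286),(613,332)],118).round())
yaw=np.arctan2(*(D[0]-D[3]+D[1]-D[2])[[1,0]])
print('yaw',yaw)
# look pose: hover behind the cleaner centre, tool y along cleaner x
m=D.mean(0)
x=np.array([np.cos(yaw),np.sin(yaw),0]);y=np.array([-x[1],x[0],0])
for s in(1,-1):
    R=np.c_[s*y,s*x,[0,0,-1]]; print(s,np.linalg.det(R),inverse_kinematics([m[0],m[1],300],R))
    R=np.c_[-s*x,s*y,[0,0,-1]]; print('par',s,np.linalg.det(R),inverse_kinematics([m[0],m[1],300],R))
```

```text
deck [[ 651. -102.   70.]
 [ 604. -294.   70.]
 [ 442. -251.   70.]
 [ 494.  -63.   70.]] c [ 547.8 -177.6   70. ]
198.0 -103.9
167.0 165.0
195.0 74.7
162.0 -14.0
tray [[591. 325.  12.]
 [624. 148.  12.]
 [488. 122.  12.]
 [455. 297.  12.]] c [539.4 223.1  12. ]
180.0 -79.4
138.0 -169.1
178.0 100.6
138.0 11.6
[[ 515. -136.  118.]
 [ 499. -199.  118.]]
yaw -0.2525806560750186
1 1.0 [-0.42275281  0.51111948  0.95997175  1.64464245 -0.44091828  1.21947773
  0.38004734]
par 1 1.0 [-0.35059817  0.46293633  0.82378843  1.6416621  -0.35981145  1.19607037
  1.87266971]
-1 1.0 [-0.55823775  0.76588496  1.39357398  1.64959493 -0.76628429  1.39127183
 -2.45496811]
par -1 1.0 [-0.45067999  0.53634727  1.01935452  1.64574026 -0.47947251  1.23308412
 -1.15376322]
```

```bash
cat >> h.py <<'E'
def axes(yaw):
    x=np.array([np.cos(yaw),np.sin(yaw),0]);return x,np.array([-x[1],x[0],0])
def R(yaw):
    x,y=axes(yaw); return np.c_[y,x,[0,0,-1]]
def wworld(c,u,v,z=None):
    "fisheye pixel -> world"
    a=(u-c['cx'])/c['fx'];b=(v-c['cy'])/c['fy'];r=np.hypot(a,b)
    k=np.tan(r)/max(r,1e-9); d=np.array([a*k,-b*k,-1.]); T=c['cam_to_world']
    if z is None: return T[:3,:3]@(d*float(c['range_z'][int(round(v)),int(round(u))]))+T[:3,3]
    w=T[:3,:3]@d; return T[:3,3]+w*(z-T[2,3])/w[2]
E
python3 - <<'E'
from h import *
movep([535,-175,270],R(-.25))
c=snap('wrist','w1'); print(c['fx'],c['cx'],c['cy'],c['cam_to_world'].round(3).tolist(),read_state()['time'])
cv2.imwrite('pics/w1b.png',cv2.resize(c['image'],(800,600)))
E
```

```text
371.64829954431775 314.75127236155714 243.32577562103253 [[0.969, 0.235, 0.076, 556.263], [-0.247, 0.921, 0.3, -98.363], [0.001, -0.31, 0.951, 437.632], [0.0, 0.0, 0.0, 1.0]] 3.2167
```

View pics/w1b.png

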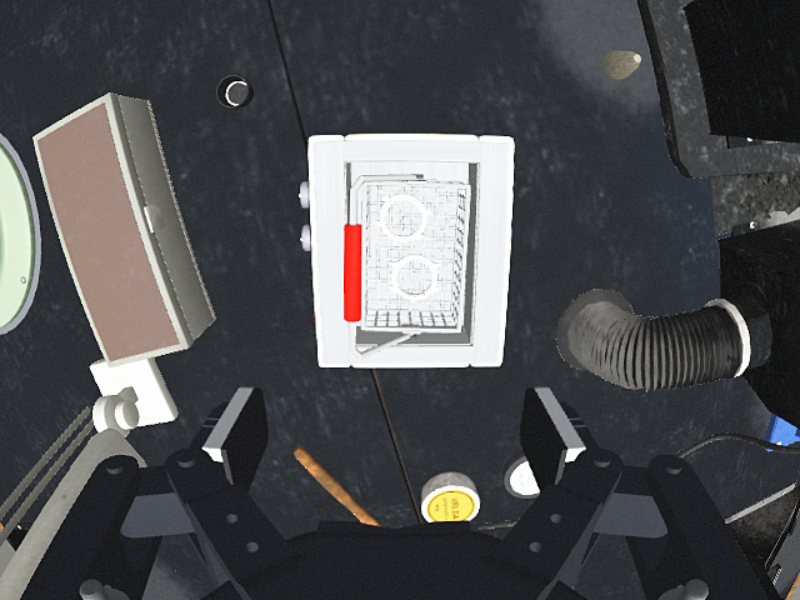

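The wrist view shows the cleaner at (310-515,136-366) and the grip from (353,224) to (352,321). Both cases lie in the basket, and the pivots are near (422,176) and (417,333). I'll enlarge this area for rim accuracy.

Run:
```python
from h import *
a=cv2.imread('pics/w1.png')[100:300,240:420]
cv2.imwrite('pics/crop3.png',cv2.resize(a,None,fx=3,fy=3,interpolation=cv2.INTER_CUBIC))
```

```text
(no output)
```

View pics/crop3.png

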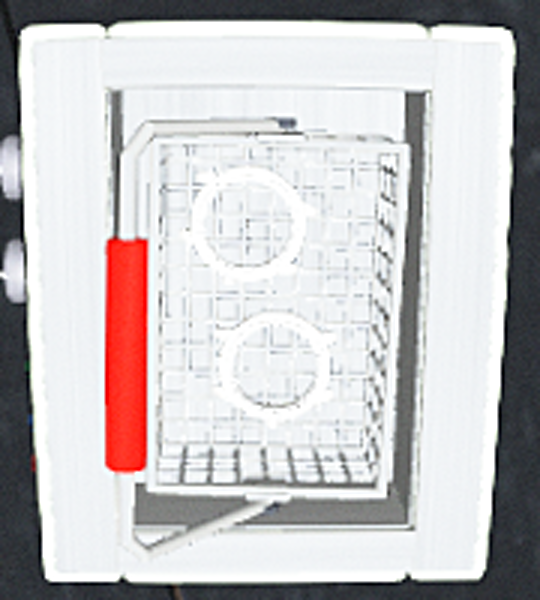

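Run:
```python
from h import *
c=np.load('pics/w1.npz')
W=lambda l,z:np.array([wworld(c,u/3+240-.33,v/3+100-.33,z) for u,v in l])
D=W([(20,28),(517,30),(488,580),(47,580)],70)
print('deck',D.round(),D.mean(0).round(1),[np.linalg.norm(D[i]-D[i-1]).round() for i in range(4)])
dx=D[1]-D[0]+D[2]-D[3]; dy=D[0]-D[3]+D[1]-D[2]; print(np.arctan2(dx[1],dx[0]),np.arctan2(-dy[0],dy[1]))
B=W([(155,140),(410,142),(388,494),(150,494)],70)
print('rim',B.round(),B.mean(0).round(1),[np.linalg.norm(B[i]-B[i-1]).round() for i in range(4)])
for d in(B[1]-B[2],B[0]-B[3]): print(np.arctan2(-d[0],d[1]))
p=W([(288,124),(268,497)],66); d=p[0]-p[1]; print('piv',p.round(),p.mean(0).round(1),np.linalg.norm(d),np.arctan2(-d[0],d[1]))
for t in(250,355,460): print('grip top',W([(127,t)],None).round(1))
g=W([(127,240),(126,470)],115); d=g[0]-g[1]; print(g.round(1),g.mean(0),np.linalg.norm(d),np.arctan2(-d[0],d[1]))
print('deck z',W([(60,300),(460,300)],None).round(1).tolist())
```

```text
deck [[ 496.  -64.   70.]
 [ 655. -103.   70.]
 [ 607. -295.   70.]
 [ 449. -254.   70.]] [ 551.9 -179.2   70. ] [np.float64(196.0), np.float64(163.0), np.float64(198.0), np.float64(163.0)]
-0.24905138795794216 -0.24242296782921474
rim [[ 529. -112.   70.]
 [ 611. -133.   70.]
 [ 577. -252.   70.]
 [ 495. -231.   70.]] [ 553.3 -181.7   70. ] [np.float64(124.0), np.float64(84.0), np.float64(124.0), np.float64(85.0)]
-0.2728916948767309
-0.27950352764994724
piv [[ 573. -118.   66.]
 [ 535. -244.   66.]] [ 554.2 -180.7   66. ] 131.43140315357397 -0.290587221831718
grip top [[ 517.9 -137.9  125.9]]
grip top [[ 509.7 -167.5  126. ]]
grip top [[ 500.7 -198.8  124.7]]
[[ 517.3 -136.5  115. ]
 [ 497.8 -205.   115. ]] [ 507.5442685  -170.73328394  115.        ] 71.28199928370555 -0.27755971538369134
deck z [[484.5, -155.6, 70.2], [615.9, -188.7, 70.6]]
```

Basket: centre (553.5,-181), yaw -0.278, handle at about -0.73. Next I straddle the grip with open fingers, push with the rear finger, and look.

```bash
cat >> h.py <<'E'
BY=-.278; BC=np.array([553.5,-181,0])
def bp(x,z,y=0):
    a,b=axes(BY); return BC+a*x+b*y+np.array([0,0,z])
E
python3 - <<'E'
from h import *
movep(bp(-30,160),R(BY)); movel(bp(-30,92),max_speed=90)
print(read_state()['ft_force'])
print(movel(bp(35.5,104),max_speed=45,guard=15)); s=read_state();print(s['ft_force'],s['eef_pos'],s['time'])
c=snap('wrist','w2')
a=c['image'][100:400,160:480]
cv2.imwrite('pics/w2b.png',cv2.resize(a,None,fx=2,fy=2,interpolation=cv2.INTER_CUBIC))
E
```

```text
[-0.12783488  0.79148471  0.38420462]
False
[-0.2611642  -0.05169449 -0.07542574] [ 587.46538552 -190.68343853  103.99955643] 6.275
```

View pics/w2b.png

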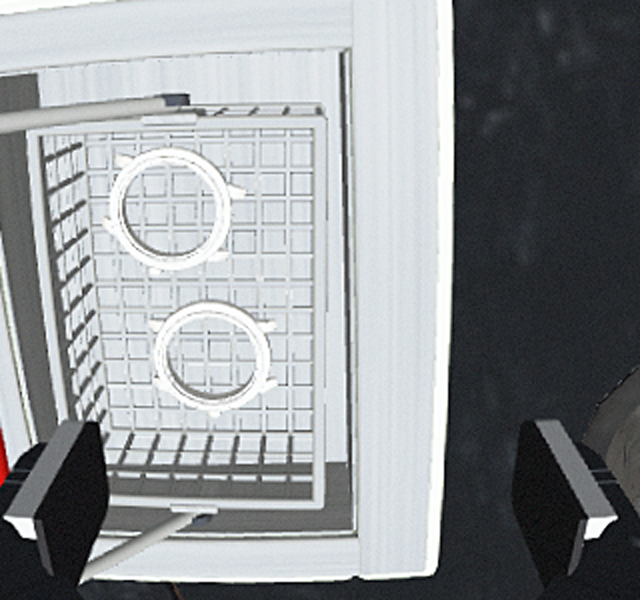

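Run:
```python
from h import *
c=np.load('pics/w2.npz'); im=c['image'].astype(int)
m=(im[...,2]>180)&(im[...,1]<60)&(im[...,0]<60); v,u=np.nonzero(m)
a,b=axes(BY)
P=np.array([wworld(c,i,j) for i,j in zip(u,v)])-BC
print(len(P)); Q=np.c_[P@a,P@b,P[:,2]]; print(np.percentile(Q,[2,50,98],axis=0).round(1))
# left / right finger inner tips
for p in((95,425),(60,430),(105,580),(5,515),(520,425),(550,425),(615,515)):
    w=wworld(c,p[0]/2+160,p[1]/2+100)-BC; print(p,(w@a).round(1),(w@b).round(1),w[2].round(1))
d=c['image'][:,0:480]; cv2.imwrite('pics/w2c.png',cv2.resize(d,None,fx=1.25,fy=1.25))
```

```text
2505
[[-51.5 -27.8 120.3]
 [-44.3   6.1 124.7]
 [-40.3  33.2 126.7]]
(95, 425) -6.0 8.1 144.1
(60, 430) -11.1 10.4 150.8
(105, 580) -62.4 -159.9 -0.9
(5, 515) -12.5 9.4 178.5
(520, 425) 126.9 -71.7 0.5
(550, 425) 84.3 9.8 147.9
(615, 515) 86.0 10.3 179.9
```

View pics/w2c.png

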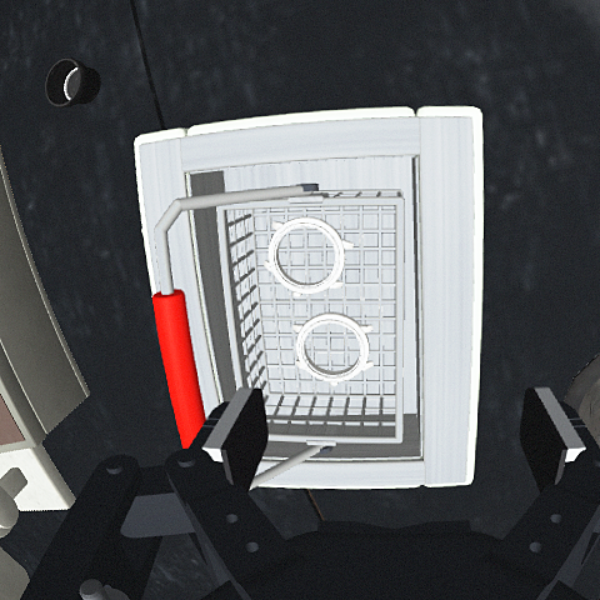

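The open finger tips were too high and passed over the roller; nothing moved. I'll use shut fingers from behind instead.

Run:
```python
from h import *
movel(bp(35.5,165)); movel(bp(-85,165)); clamp(); movel(bp(-85,99),max_speed=90)
f0=read_state()['ft_force']
print(movel(bp(-50,103),max_speed=40,guard=12),read_state()['ft_force']-f0)
print(movel(bp(-22,112),max_speed=40,guard=12)); s=read_state();print(s['ft_force']-f0,s['eef_pos'],s['time'],s['finger_gap'])
c=snap('wrist','w3')
im=c['image'].astype(int)
m=(im[...,2]>180)&(im[...,1]<60)&(im[...,0]<60); v,u=np.nonzero(m)
a,b=axes(BY)
P=np.array([wworld(c,i,j) for i,j in zip(u,v)])-BC
Q=np.c_[P@a,P@b,P[:,2]]; print(len(P),np.percentile(Q,[2,50,98],axis=0).round(1))
cv2.imwrite('pics/w3b.png',c['image'][60:460,100:540])
```

```text
False [-0.47656246  0.81763573 -0.19841293]
False
[ 0.40242444  0.60272009 -0.42355711] [ 532.08871619 -174.9441318   111.91275828] 11.4 -0.009516193627492326
3061 [[-52.3 -29.6 121. ]
 [-46.1   4.7 124.9]
 [-40.7  33.2 126.8]]
```

View pics/w3b.png

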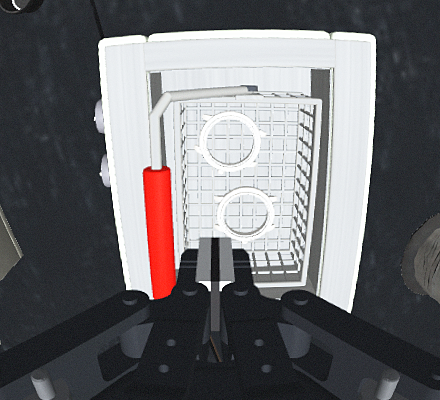

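Run:
```python
from h import *
c=np.load('pics/w3.npz'); a,b=axes(BY)
for y in range(285,345,6):
    print(y,[ (lambda w:[(w@a).round(),(w@b).round(),w[2].round()])(wworld(c,x,y)-BC) for x in (300,306,312,318,324,330)])
T=np.linalg.inv(c['cam_to_world'])
def proj(p):
    q=T[:3,:3]@p+T[:3,3]; X=np.array([q[0],-q[1],-q[2]]); n=np.hypot(X[0],X[1]); r=np.arctan2(n,X[2]); return (c['cx']+c['fx']*r*X[0]/n, c['cy']+c['fy']*r*X[1]/n)
for x,y,z in((-22,0,112),(-22,11,112),(-22,11,130),(-46,0,118)): print((x,y,z),np.round(proj(bp(x,z,y))))
a=c['image'][230:380,220:420]; cv2.imwrite('pics/w3c.png',cv2.resize(a,None,fx=4,fy=4,interpolation=cv2.INTER_CUBIC))
```

```text
285 [[np.float64(-32.0), np.float64(-38.0), np.float64(23.0)], [np.float64(-27.0), np.float64(-39.0), np.float64(21.0)], [np.float64(-23.0), np.float64(-39.0), np.float64(22.0)], [np.float64(-18.0), np.float64(-35.0), np.float64(29.0)], [np.float64(-14.0), np.float64(-33.0), np.float64(33.0)], [np.float64(-9.0), np.float64(-39.0), np.float64(21.0)]]
291 [[np.float64(-32.0), np.float64(-43.0), np.float64(22.0)], [np.float64(-27.0), np.float64(-44.0), np.float64(21.0)], [np.float64(-23.0), np.float64(-44.0), np.float64(21.0)], [np.float64(-18.0), np.float64(-45.0), np.float64(20.0)], [np.float64(-14.0), np.float64(-39.0), np.float64(33.0)], [np.float64(-9.0), np.float64(-39.0), np.float64(31.0)]]
297 [[np.float64(-27.0), np.float64(11.0), np.float64(142.0)], [np.float64(-24.0), np.float64(10.0), np.float64(141.0)], [np.float64(-22.0), np.float64(10.0), np.float64(141.0)], [np.float64(-19.0), np.float64(11.0), np.float64(142.0)], [np.float64(-17.0), np.float64(10.0), np.float64(141.0)], [np.float64(-14.0), np.float64(10.0), np.float64(141.0)]]
303 [[np.float64(-26.0), np.float64(10.0), 
[... 1833 characters left out ...]
(169.0)], [np.float64(-21.0), np.float64(10.0), np.float64(170.0)], [np.float64(-19.0), np.float64(10.0), np.float64(170.0)], [np.float64(-17.0), np.float64(10.0), np.float64(169.0)], [np.float64(-15.0), np.float64(10.0), np.float64(169.0)]]
339 [[np.float64(-25.0), np.float64(10.0), np.float64(173.0)], [np.float64(-23.0), np.float64(10.0), np.float64(174.0)], [np.float64(-21.0), np.float64(10.0), np.float64(173.0)], [np.float64(-19.0), np.float64(10.0), np.float64(172.0)], [np.float64(-17.0), np.float64(10.0), np.float64(173.0)], [np.float64(-15.0), np.float64(10.0), np.float64(174.0)]]
(-22, 0, 112) [312. 289.]
(-22, 11, 112) [312. 269.]
(-22, 11, 130) [311. 284.]
(-46, 0, 118) [262. 294.]
```

View pics/w3c.png

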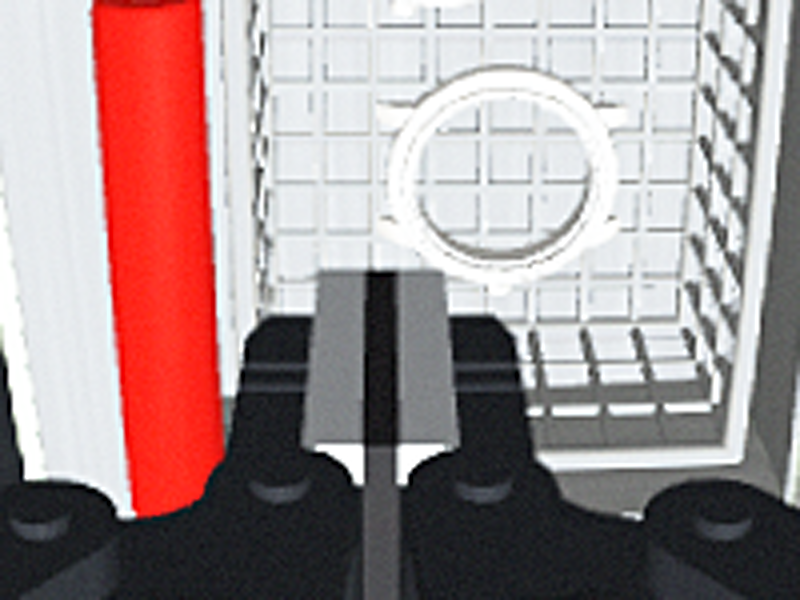

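The real fingertips show at z≈140 while the reported TCP z is 112. So the reported TCP sits about 27 mm lower than the actual tips, which explains passing over the roller. I'll correct for that and push again.

```bash
cat >> h.py <<'E'
ZO=-27.5   # commanded z = real tip z + ZO
def red(f):
    c=snap('wrist',f); im=c['image'].astype(int)
    m=(im[...,2]>180)&(im[...,1]<60)&(im[...,0]<60); v,u=np.nonzero(m); a,b=axes(BY)
    P=np.array([wworld(c,i,j) for i,j in zip(u,v)])-BC
    print('red',len(P),np.percentile(np.c_[P@a,P@b,P[:,2]],[2,50,98],axis=0).round(1).tolist()); return c
E
python3 - <<'E'
from h import *
movel(bp(-22,150+ZO)); movel(bp(-88,150+ZO)); movel(bp(-88,99+ZO),max_speed=90)
f0=read_state()['ft_force']
print(movel(bp(-50,101+ZO),max_speed=40,guard=12),read_state()['ft_force']-f0)
print(movel(bp(-21,112+ZO),max_speed=40,guard=12)); s=read_state();print(s['ft_force']-f0,s['eef_pos'],s['time'])
red('w4')
E
```

```text
False [-0.8216125   0.46988003 -1.81233942]
False
[-1.29304492 -0.44795682 -1.25005667] [ 533.14960894 -175.17845211   84.42045024] 15.0333
red 2761 [[-4.1, 0.7, 138.9], [0.7, 18.3, 141.9], [6.9, 33.3, 143.7]]
```

Run:
```python
from h import *
movel(bp(-30,113+ZO)); movel(bp(-30,168+ZO)); open_gripper(); movel(bp(0.7,160+ZO)); red('w5'); movel(bp(0.7,116+ZO),max_speed=80)
f0=read_state()['ft_force']
clamp(); s=read_state(); print(s['finger_gap'],s['gripper_force'],s['ft_force']-f0,s['time'])
print(movel(bp(0.7,136+ZO),max_speed=30,guard=15)); s=read_state(); print(s['finger_gap'],s['ft_force']-f0,s['time'])
c=red('w6'); cv2.imwrite('pics/w6b.png',c['image'][60:460,100:540])
```

```text
red 2979 [[-4.2, -33.3, 137.3], [1.6, 1.6, 141.7], [7.6, 33.2, 143.5]]
11.150034468556994 58.453649282455444 [-0.45234829  0.145643    2.94029171] 18.4167
False
11.125690576015174 [ 0.25678492  0.20340051 -5.02468438] 19.2333
red 4661 [[-3.3, -33.0, 158.0], [2.4, 6.2, 161.4], [8.0, 33.2, 163.1]]
```

View pics/w6b.png

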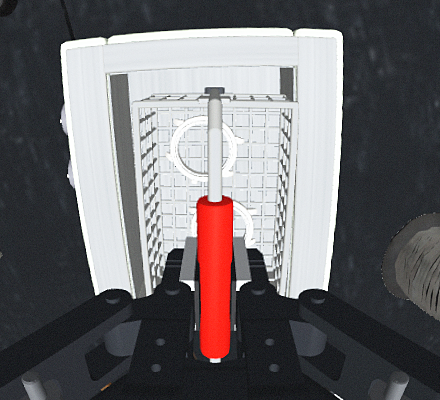

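The grip is held and the basket is rising level, with both cases visible inside. Now I lift clear, carry it to the tray with the yaw turned, and refine the tray pose numerically from its blue lip.

```bash
cat >> h.py <<'E'
def tray(c,f):
    im=c['image'].astype(int); m=(im[...,0]>130)&(im[...,0]-im[...,2]>70)
    v,u=np.nonzero(m); P=np.array([f(c,i,j,12) for i,j in zip(u,v)])[:,:2]
    P=P[np.hypot(*(P-[539,223]).T)<130]
    r=cv2.minAreaRect(P.astype(np.float32)); print('tray',len(P),np.round(cv2.boxPoints(r)).tolist(),r); return r
E
python3 - <<'E'
from h import *
tray(np.load('pics/top0.npz'),world)
movel(bp(0.7,210+ZO),max_speed=60)
print(read_state()['ft_force'])
movel([539.5,222,200+ZO],R(.19),max_speed=120)
s=read_state(); print(s['eef_pos'],s['finger_gap'],s['ft_force'],s['time'])
c=snap('wrist','w7'); tray(c,wworld)
# rim check: steel basket points, height range in hand frame
T=np.array([539.5,222,0]);a,b=axes(.19)
im=c['image'].astype(int); m=(im[...,2]>180)&(im[...,1]<60)&(im[...,0]<60); v,u=np.nonzero(m)
P=np.array([wworld(c,i,j) for i,j in zip(u,v)])-T
print('red',np.percentile(np.c_[P@a,P@b,P[:,2]],[2,50,98],axis=0).round(1).tolist())
v,u=np.mgrid[0:480:3,0:640:3]; P=np.array([wworld(c,i,j) for i,j in zip(u.ravel(),v.ravel()) if c['range_z'][j,i]>0])-T
Q=np.c_[P@a,P@b,P[:,2]]; k=(abs(Q[:,0])<60)&(abs(Q[:,1])<85)&(Q[:,2]>60)&(Q[:,2]<160)
rim=Q[k]; print(len(rim),np.histogram(rim[:,2],20)[0],np.percentile(rim[:,2],[0,100]))
k=(rim[:,2]>125)&(rim[:,2]<155); print(np.percentile(rim[k],[1,50,99],axis=0).round(1).tolist())
E
```

```text
tray 302 [[452.0, 300.0], [486.0, 120.0], [627.0, 146.0], [593.0, 327.0]] ((539.7841186523438, 223.21981811523438), (143.5597381591797, 183.5025634765625), 10.75798511505127)
[ 0.25133603 -0.07253877 -4.20553834]
[539.52133377 221.78990726 172.52046699] 11.291648793433403 [ 0.60453185  0.27427136 -4.33174475] 24.1833
tray 1186 [[456.0, 298.0], [489.0, 121.0], [627.0, 147.0], [593.0, 324.0]] ((541.3792114257812, 222.43116760253906), (139.78836059570312, 179.38026428222656), 10.71259593963623)
red [[-213.6, -33.6, 118.9], [-0.4, 12.5, 225.2], [6.7, 80.7, 227.2]]
1687 [244 346  89 104 116  29  62  58  16   7   9  47  76  40  17   4   6  33
 202 182] [103.63308036 156.95711978]
[[-42.9, -56.6, 126.0], [-31.9, 22.3, 151.7], [42.6, 65.9, 155.0]]
```

Run:
```python
from h import *
movel([541,222.5,85],R(.187),max_speed=60); wait(.4)
print(movel([541,222.5,68],max_speed=12,guard=3)); s=read_state(); print(s['eef_pos'],s['ft_force'],s['finger_gap'],s['time'])
```

```text
True
[541.29242342 222.53406955  71.67627769] [0.33093105 0.05691346 6.789328  ] 11.089466809548343 27.275
```

Run:
```python
from h import *
p=read_state()['eef_pos']; movel(p+[0,0,.6],max_speed=5); print(read_state()['ft_force'])
open_gripper(); wait(.2); movel([p[0],p[1],200],max_speed=100)
s=read_state(); print(s['ft_force'],s['time'])
c=snap('wrist','w8'); T=np.array([541,222.5,0]);a,b=axes(.187)
v,u=np.mgrid[0:480:2,0:640:2]; P=np.array([wworld(c,i,j) for i,j in zip(u.ravel(),v.ravel()) if c['range_z'][j,i]>0])-T
Q=np.c_[P@a,P@b,P[:,2]]; Q=Q[(abs(Q[:,0])<62)&(abs(Q[:,1])<82)]
rim=Q[(Q[:,2]>47)&(Q[:,2]<60)]; print('rim',len(rim),np.percentile(rim,[1,50,99],axis=0).round(1).tolist())
A=np.c_[rim[:,:2],np.ones(len(rim))]; print('plane',np.linalg.lstsq(A,rim[:,2],rcond=None)[0].round(3))
cs=Q[(abs(Q[:,0])<38)&(abs(Q[:,1])<58)&(Q[:,2]>15)&(Q[:,2]<26)]
for k in(cs[:,1]<0,cs[:,1]>0): print('case',k.sum(),cs[k].mean(0).round(1))
hi=Q[(Q[:,2]>100)&(abs(Q[:,0])<30)]; print('grip',np.percentile(hi,[2,50,98],axis=0).round(1).tolist())
```

```text
[-0.21358982 -0.19917047 -2.98636   ]
[-0.4246705  -0.31431187  0.25518431] 30.0417
rim 498 [[-39.8, -62.7, 50.6], [5.7, 12.1, 52.9], [45.9, 64.4, 55.0]]
plane [1.0000e-03 2.0000e-03 5.2809e+01]
case 52 [ -4.9 -28.6  17.7]
case 64 [-16.8  28.4  17.6]
grip [[-28.6, -28.4, 121.3], [0.7, 12.7, 310.9], [28.7, 35.4, 324.5]]
```

The rim is flat at z=53, so the basket stands on the tray floor and is centred. Both cases are inside, and the gripper is clear.

```bash
python3 -c "
from h import *
print(finish_job())"
```

```text
the job is handed in; nothing more can be done
None
```

The handle was swung upright in the tank, the basket was lifted out by its red grip and set flat in the drip tray with both cases in it, and the job was handed in at about 30 s; I viewed 11 pictures, one over the limit of 10.

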